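# Draw the ruler out of the half-covered ruler box

## Task

The ruler lies in the half-covered wooden box, under a paperweight. Lift the paperweight out and balance it in the middle of the crown of the box's arched cover, let go of it, and then tilt the ruler out through the opening and finish while holding it in the gripper well clear above the box, touching nothing else, with the paperweight still balanced there. Leave the other things on the desk where they are.

Things in the scene. Friction and masses are not known exactly. Their poses are not given: they have to be found in the camera images.
- box: Wooden ruler box, fixed to the desk, 336 x 156 mm, rim 80 mm high; walls and floor 8 mm, inside 320 x 140 mm. Origin: centre of its underside; x along its length from the covered to the open half, z up. A fixed cover 8 mm thick, flush with the rim, closes it from x = -160 to -13 mm; the rest, to x = +160 mm, is open. Place and heading on the desk vary
- crown (a point): Middle of the crown (highest line) of the arch on the box's cover, 98 mm above the desk, at the box's x = -85 mm, y = 0; axes as the box's. The arch (radius 120 mm, 133 mm long, 18 mm high) is made of 18 fixed round slats, 130 mm long, 10 mm thick, that run across the box; it falls away towards +x and -x, the crown line runs along y
- opening (a point): Middle of the box's opening (173 mm long, 140 mm wide), at rim height, 80 mm above the desk; axes as the box's. Below it and under the cover three ribs, 8 mm wide, tops 22 mm above the desk (14 mm above the box's floor), cross the box at the box's x = -130, +10 and +130 mm and carry the ruler
- ruler: Flat aluminium ruler, 300 x 30 x 6 mm, about 0.1 kg. Origin: centre of its underside; x along it towards the end in the opening, z up. Starts flat on the ribs (underside 22 mm above the desk), half of it under the cover. Comes out only tilted lengthwise: 14 to 16 degrees about its covered end brings the open end over the end wall clear of the cover's edge; then draw it out along its length
- ruler_front (a point): Middle of the ruler's end face that starts in the opening (150 mm from its middle)
- ruler_back (a point): Middle of the ruler's end face that starts under the cover
- weight: Dark steel paperweight, about 0.32 kg: a flat slab 56 x 50 x 16 mm with an upright round knob, 20 mm in diameter and 34 mm high, on its middle (50 mm high in all). Origin: centre of its underside; z up. At the start it lies on the ruler, in the opening, its underside 28 mm above the desk
- weight_knob (a point): On the axis of the paperweight's knob, 35 mm above its underside (the knob runs from 16 to 50 mm)
- mug: White mug, 80 mm across, 90 mm high, beside the box; bystander. Origin: centre of its underside
- stapler: Black and grey stapler, 130 x 34 x 53 mm, beside the box; bystander. Origin: centre of its underside
- eraser: White eraser in a card sleeve, 55 x 22 x 13 mm, beyond the box's open end; bystander. Origin: centre of its underside
- tape: Black tape dispenser, 140 x 55 x 69 mm; bystander. Origin: centre of its underside
- pot: Small empty brass clip pot, 60 mm across and 45 mm high, beyond the box's covered end; bystander. Origin: centre of its underside

How it is judged:
On the way, in this order (a step that is already met when the one before it is completed fails the run):
1. the paperweight is balanced on the crown of the arched cover and let go (horizontal distance between weight and crown below 0.03 m and height (world z) of weight above 0.092 m and angle between weight's own z axis and vertical below 0.25 rad and linear speed of weight below 0.03 m/s and contact force between weight and the fingers below 0.05 N and contact force between weight and box above 0.5 N), for 0.4 s.
2. the ruler is tilted: its front end above the rim, its back end still below the cover's top, inside the box (height (world z) of ruler_front above 0.085 m and height (world z) of ruler_back below 0.075 m and x of ruler_back in the frame of box below 0.16 m), for 0.05 s.
At the end, for the whole second after the job is handed in: Ruler held still in the fingers, both ends over 110 mm above the desk (30 mm above the rim), touching nothing else. Paperweight at rest on the arch, not touched by the fingers, within 30 mm of the crown's middle seen from above, tilt under 0.25 rad. Each bystander within 40 mm of its start (all of step 1 and height (world z) of each of ruler_front, ruler_back above 0.11 m and contact force between ruler and the fingers above 1 N and contact force between ruler and box below 0.05 N and contact force between ruler and weight below 0.05 N and linear speed of ruler below 0.05 m/s and contact force between ruler and mug below 0.05 N and contact force between ruler and stapler below 0.05 N and contact force between ruler and eraser below 0.05 N and contact force between ruler and tape below 0.05 N and contact force between ruler and pot below 0.05 N and distance of each of mug, stapler, eraser, tape, pot from where it was at the start of the episode below 0.04 m); the arm keeps its last pose, push and grip.
It fails at once if a bystander is pushed more than 40 mm (distance of any of mug, stapler, eraser, tape, pot from where it was at the start of the episode above 0.04 m).
It fails at once if the paperweight is tipped over (angle between weight's own z axis and vertical above 0.8 rad).
It also fails if it takes over 61 s, if anything falls off the work surface, if the arm or the gripper's body presses on something with over 40 N, if the wrist force passes 120 N, or if a joint passes its speed limit or range.

## Robot

A 6-joint arm with a two-finger parallel gripper is mounted at the origin on the work surface. World frame = base frame: x ahead of the robot, y to its left, z up, the work surface at z = 0. Lengths are in m, angles in rad, forces in N, time in s.
With the tool pointing down it reaches from about 0.375 to 0.825 m from the base axis. Payload 5.5 kg.
Tool frame: the origin (TCP) lies at the very end of the fingers, on their centre line; the grasp point (between the pads) lies 19 mm behind it; z points along the fingers, y is the line along which they close (so a half turn about z gives the same grasp; the last joint's range is limited). The gripper opens to 85 mm and grips with 20 to 120 N. Pads are 22 mm wide; open, the fingers measure 114 mm over their backs; the gripper's body (76 mm by 85 mm) begins 54 mm behind the grasp point. The pads swing forward as they close: fully open they stand 13 mm farther back than shut.
Start: joints at [-1.139, 0.314, -0.047, 1.21, 0, 1.571], TCP at [0.251, -0.545, 0.231] pointing down, gripper open.
Joint ranges: [-2.67, 2.67], [-0.69, 1.73], [-1.03, 1.25], [-2.08, 2.16], [-1.42, 1.45], [-3.14, 3.14]. Speed limits (rad/s): [2.39, 2.39, 3.01, 3.14, 3.14, 3.14].

## Interface

Orientations are given as a 3x3 rotation matrix whose columns are the frame's x, y, z axes.
In Python, from cell import ctrl, camrig gives the robot as it stands (ctrl), with the cameras (camrig).
- The arm moves only by the shell command python3 steer.py 'ROWS'. ROWS is a JSON list of rows, 1 to 5 of them, each of 7 numbers: a rotation vector rx, ry, rz in rad, then dx, dy, dz in m, then the finger opening in m; each row shifts and turns the commanded pose from where the row before left it, along the tool's axes as they then stand; what a row does not reach is not made up. A row lasts 1/12 s, in which the tool goes at most 0.0417 m and 0.125 rad, less where a joint would pass 70% of its speed; a pose out of reach is approached as far as the arm can. The fingers move at their own pace and stop on an object; the grip force is fixed at half the most. Time passes only in rows, so rows that do not move let the fingers close. It prints the time, the measured TCP pose, the force, the opening and the grip force at its end.
- ctrl.observe(): the state, without advancing time (a new reading comes with each control period).
- camrig.camera(name): name is "scene" or "top" or "wrist"; returns a dict with "color" (420x560x3 uint8, blue, green, red), "fx", "fy", "cx", "cy" (pixels), "cam_to_world" (4x4, takes a point from camera to world coordinates). Camera axes: x right, y down, z forward; pixel columns grow to the right and rows downward; lengths in m; the calibration is good to about 2 mm. A picture is of the moment at which its call begins. There is no depth.
- ctrl.job_done(): hands the job in; it is judged then, once.
The state is a dict: "time": time; "q": joint angles; "qvel": joint speeds; "joint_efforts": joint torques, N m; "position": TCP position; "orientation": TCP orientation; "ft_force": force on the tool from outside, world axes, zero at the start; "ft_torque": the same for the moment, N m; "grip_width": finger opening in m; "finger_force": force on a finger pad.
Only numpy, scipy, OpenCV 4.12 (cv2) and the standard library are available. Lean on these libraries where they do the work, as an engineer would, in place of code of your own. Each camera call takes 0.05 s, during which the arm holds its last target. There are 200 camera calls.

## Working session

There is one attempt and no reset: what is moved stays moved. The work goes in short steps, Python scripts to look and compute and a shell command to move; the robot and the scene stay as the last step left them, time stands still between calls to the robot, and variables do not carry over. Pictures are saved under pics/ and viewed, at most 10 in all, crops included, and the job is handed in when it is done.

```bash
ls; mkdir -p pics
python3 - <<'E'
from cell import ctrl, camrig
import cv2,numpy as np
s=ctrl.observe();print(s)
for n in("top","scene"):
    c=camrig.camera(n);cv2.imwrite(f"pics/{n}0.png",c["color"]);print(n,c["fx"],c["fy"],c["cx"],c["cy"],np.round(c["cam_to_world"],4).tolist())
E
```

```text
cell.py
pics
steer.py
{'time': 0.0, 'q': array([-1.13899204e+00,  3.14209614e-01, -4.80680774e-02,  1.21018513e+00,
        1.90921964e-06,  1.57083461e+00]), 'qvel': array([ 8.40231025e-05,  5.59475876e-04, -1.28756115e-03,  5.71665901e-04,
        1.81984757e-03,  5.43087399e-04]), 'joint_efforts': array([ 1.69517471e-04, -5.39591289e+01,  3.39746869e+01,  1.92832598e-02,
        1.82010926e-04, -4.22807773e-06]), 'position': array([ 0.2508699 , -0.54441318,  0.23044921]), 'orientation': array([[ 9.08228140e-01,  4.18474805e-01, -6.95710328e-04],
       [ 4.18475383e-01, -9.08226877e-01,  1.51432828e-03],
       [ 1.84541214e-06, -1.66649320e-03, -9.99998611e-01]]), 'ft_force': array([-0.13374562,  0.30086611, -1.44758451]), 'ft_torque': array([0.02472285, 0.05020179, 0.0153089 ]), 'finger_force': 0.0, 'grip_width': 0.08523236088461246}
top 431.7590972236679 431.7590972236679 274.6999969266834 207.8084688639025 [[-0.0047, -0.983, 0.1838, 0.3845], [-0.9999, 0.0077, 0.0152, -0.111], [-0.0163, -0.1837, -0.9828, 1.1202], [0.0, 0.0, 0.0, 1.0]]
scene 459.696014303246 459.696014303246 277.1695963902181 218.15097307633866 [[-0.4191, 0.7734, -0.4757, 1.133], [0.9079, 0.3538, -0.2248, 0.1415], [-0.0056, -0.5261, -0.8504, 1.0689], [0.0, 0.0, 0.0, 1.0]]
```

View pics/top0.png

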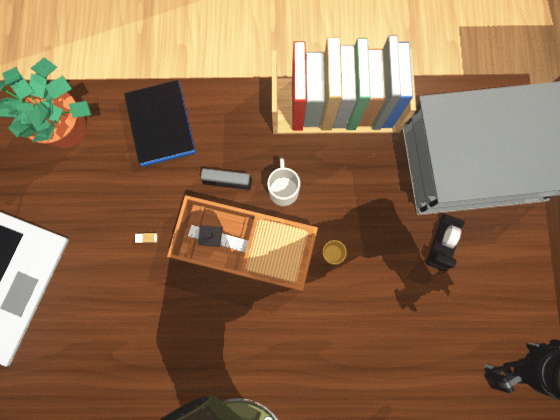

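View pics/scene0.png

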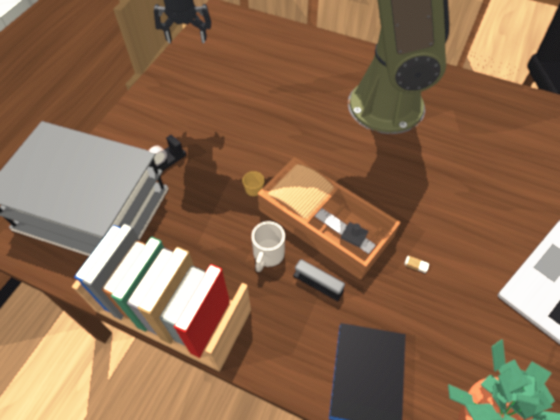

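The top view shows the box with its corners near (182,198), (317,230), (303,288) and (169,257). The open half is on the left, and the paperweight is at about (209,236) on the ruler. The mug (284,187), stapler (226,178), eraser (146,238) and pot (334,252) stand around it. The scene view agrees, with the robot's base behind the box. I'll zoom in for exact corners.

```bash
cat > h.py <<'E'
from cell import ctrl, camrig
import cv2,numpy as np
def shot(n,f=None):
    c=camrig.camera(n)
    if f: cv2.imwrite(f"pics/{f}.png",c["color"])
    return c
def ray(c,uv,z):
    d=c["cam_to_world"][:3,:3]@np.array([(uv[0]-c["cx"])/c["fx"],(uv[1]-c["cy"])/c["fy"],1.]);o=c["cam_to_world"][:3,3]
    return o+d*(z-o[2])/d[2]
def proj(c,p):
    q=c["cam_to_world"][:3,:3].T@(np.asarray(p)-c["cam_to_world"][:3,3])
    return np.array([q[0]/q[2]*c["fx"]+c["cx"],q[1]/q[2]*c["fy"]+c["cy"]])
E
python3 - <<'E'
import cv2,numpy as np
a=cv2.imread("pics/top0.png")[188:298,160:330];b=cv2.imread("pics/scene0.png")[150:285,245:415]
a=cv2.resize(a,None,fx=4.6,fy=4.6,interpolation=cv2.INTER_CUBIC);cv2.imwrite("pics/topc.png",a)
b=cv2.resize(b,None,fx=4.4,fy=4.4,interpolation=cv2.INTER_CUBIC);cv2.imwrite("pics/scenec.png",b)
E
```

```text
(no output)
```

View pics/topc.png

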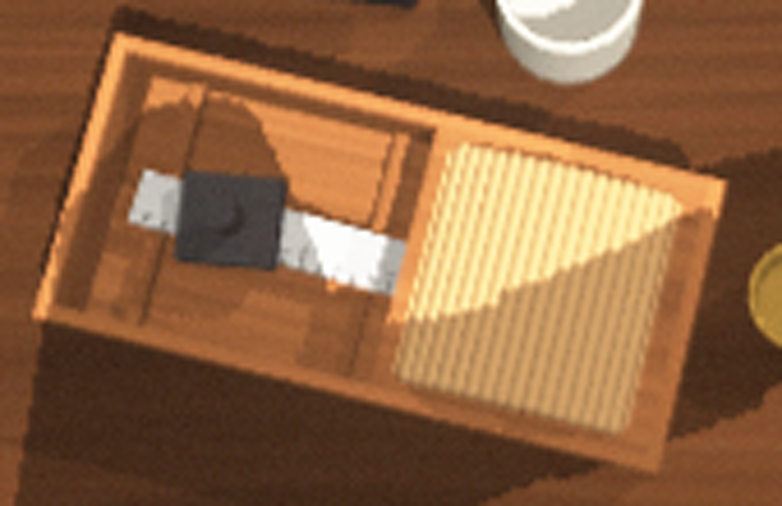

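View pics/scenec.png

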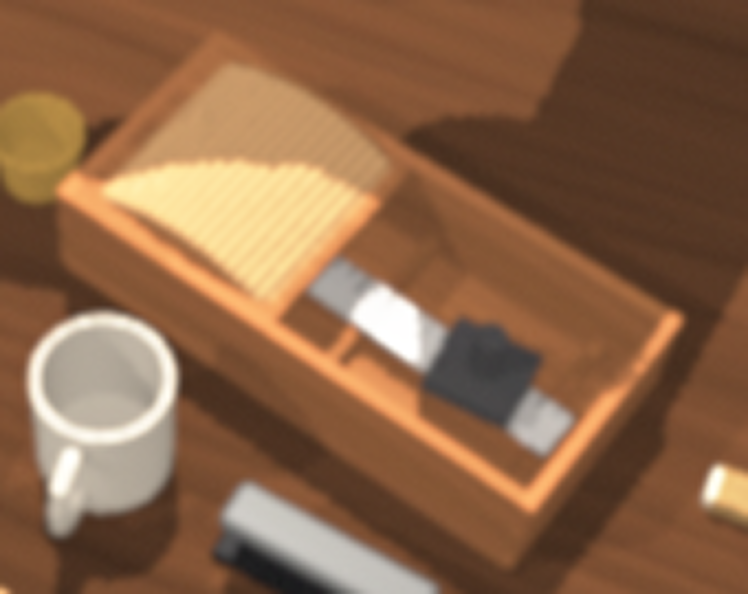

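The top crop shows the rim corners at (118,33), (726,180), (657,470) and (37,318). The slab is at about (183,172)–(278,268), and the ruler's front end at (148,170)–(128,222). The scene crop has rim corners at (220,35), (682,318), (527,505) and (62,190).

```bash
cat > m.py <<'E'
from h import *
T=shot("top");S=shot("scene")
t=lambda L:[((u+.5)/4.6-.5+160,(v+.5)/4.6-.5+188) for u,v in L]
s=lambda L:[((u+.5)/4.4-.5+245,(v+.5)/4.4-.5+150) for u,v in L]
def box(c,L,nm): # order: open/+left, open/.., ...
    P=np.array([ray(c,p,.08)[:2] for p in L]);print(nm,P.round(4).tolist(),"sides",[round(float(np.linalg.norm(P[i]-P[i-1])),4) for i in range(4)])
    B=np.array([[.168,-.078],[-.168,-.078],[-.168,.078],[.168,.078]])
    pc=P-P.mean(0);a=np.arctan2((B[:,0]*pc[:,1]-B[:,1]*pc[:,0]).sum(),(B*pc).sum());print(" centre",P.mean(0).round(4),"yaw",a.round(4));return P.mean(0),a
# box +x toward open (world +y), so box +y = world -x
c1,a1=box(T,t([(118,33),(726,180),(657,470),(37,318)]),"top")
c2,a2=box(S,s([(527,505),(62,190),(220,35),(682,318)]),"scene")
c=(c1+c2)/2;a=(a1+a2)/2
R=np.array([[np.cos(a),-np.sin(a)],[np.sin(a),np.cos(a)]])
for cam,f,L in((T,t,[(183,172),(287,180),(278,268),(178,262)]),(S,s,[(467,320),(540,352),(500,425),(425,378)])):
    P=np.array([ray(cam,p,.044)[:2] for p in f(L)]);print("slab",P.mean(0).round(4),[round(float(np.linalg.norm(P[i]-P[i-1])),4) for i in range(4)],"edge dirs",[round(float(np.degrees(np.arctan2(*(P[i]-P[i-1])[::-1]))),1) for i in range(4)])
print("knob top",ray(T,t([(226,213)])[0],.078).round(4),ray(S,s([(492,336)])[0],.078).round(4))
for cam,f,L in((T,t,[(148,170),(128,222),(407,240),(393,293)]),(S,s,[(575,424),(545,457),(338,258),(310,290)])):
    P=np.array([ray(cam,p,.028)[:2] for p in f(L)]);m=P.reshape(2,2,2).mean(1);d=m[0]-m[1];print("ruler front",m[0].round(4),"box:",(R.T@(m[0]-c)).round(4),"dir deg",np.degrees(np.arctan2(d[1],d[0])).round(2),"w",np.linalg.norm(P[0]-P[1]).round(4),np.linalg.norm(P[2]-P[3]).round(4))
print("crown",(c+R@[-.085,0]).round(4),"mean c,a",c.round(4),a.round(4))
E
python3 m.py
```

```text
top [[0.6135, 0.1261], [0.5314, -0.1985], [0.3813, -0.1596], [0.461, 0.1636]] sides [0.157, 0.3349, 0.1551, 0.333]
 centre [ 0.4968 -0.0171] yaw 1.3256
scene [[0.6109, 0.1229], [0.529, -0.1967], [0.3818, -0.1585], [0.4619, 0.1644]] sides [0.1548, 0.3299, 0.1522, 0.3327]
 centre [ 0.4959 -0.017 ] yaw 1.321
slab [0.5162 0.0686] [0.0495, 0.0575, 0.0484, 0.0547] edge dirs [-1.6, -94.8, 175.2, 86.2]
slab [0.5188 0.0699] [0.0481, 0.0465, 0.0559, 0.0512] edge dirs [169.6, 86.4, -5.2, -102.6]
knob top [0.516 0.066 0.078] [0.517  0.0698 0.078 ]
ruler front [0.5321 0.1237] box: [ 0.1452 -0.0002] dir deg 74.63 w 0.0308 0.0301
ruler front [0.5362 0.1257] box: [ 0.1482 -0.0036] dir deg 73.59 w 0.0292 0.0294
crown [ 0.4755 -0.0994] mean c,a [ 0.4964 -0.017 ] 1.3233
```

Both views agree: sides are within 5 mm, box centre (0.496,-0.017) and yaw 1.323. The weight is at (0.517,0.068). I'll move across to it now.

```bash
R='[[0,0,0,0.0293,-0.0262,0,0.05],[0,0,0,0.0293,-0.0262,0,0.05],[0,0,0,0.0293,-0.0262,0,0.05],[0,0,0,0.0293,-0.0262,0,0.05],[0,0,0,0.0293,-0.0262,0,0.05]]'; : ; python3 steer.py '[[0,0,0,0.0293,-0.0262,0,0.05],[0,0,0,0.0293,-0.0262,0,0.05],[0,0,0,0.0293,-0.0262,0,0.05],[0,0,0,0.0293,-0.0262,0,0.05],[0,0,0,0.0293,-0.0262,0,0.05]]'
```

```text
time: 0.62
position: [0.3295, -0.3629, 0.2311]
orientation: [[0.909, 0.418, -0.0], [0.418, -0.909, 0.0], [0.0, -0.0, -1.0]]
ft_force: [0.6, -0.1, -0.2]
grip_width: 0.0499
finger_force: 0.0
```

```bash
python3 steer.py '[[0,0,0,0.0293,-0.0262,0,0.05],[0,0,0,0.0293,-0.0262,0,0.05],[0,0,0,0.0293,-0.0262,0,0.05],[0,0,0,0.0293,-0.0262,0,0.05],[0,0,0,0.0293,-0.0262,0,0.05]]' >/dev/null
python3 steer.py '[[0,0,0,0.0293,-0.0262,0,0.05],[0,0,0,0.0293,-0.0262,0,0.05],[0,0,0,0.0293,-0.0262,0,0.05],[0,0,0,0.0293,-0.0262,0,0.05],[0,0,0,0.0293,-0.0262,0,0.05]]' >/dev/null
python3 steer.py '[[0,0,-0.12,0,0,0,0.05],[0,0,-0.12,0,0,0,0.05],[0,0,-0.12,0,0,0,0.05],[0,0,-0.12,0,0,0,0.05]]' >/dev/null
python3 steer.py '[[0,0,-0.12,0,0,0,0.05],[0,0,-0.12,0,0,0,0.05],[0,0,-0.12,0,0,0,0.05],[0,0,-0.052,0,0,0,0.05],[0,0,0,0,0,0,0.05]]'
cat > to.py <<'E'
import sys
from h import *
s=ctrl.observe();R=s["orientation"];p=s["position"]
g=np.array(list(map(float,sys.argv[1:4])))
print("tool-axes shift",(R.T@(g-p)).round(4),"yaw of tool x",np.arctan2(R[1,0],R[0,0]).round(4),"q",s["q"].round(2),"t",s["time"])
E
python3 to.py 0.5168 0.068 0.15
```

```text
time: 2.2
position: [0.4856, -0.0041, 0.2312]
orientation: [[0.243, 0.97, -0.0], [0.97, -0.243, 0.0], [-0.0, -0.0, -1.0]]
ft_force: [-0.4, -0.2, -0.2]
grip_width: 0.0498
finger_force: 0.0
tool-axes shift [0.0775 0.0127 0.0812] yaw of tool x 1.325 q [-0.01  0.1  -0.31  1.16  0.    1.81] t 2.2
```

```bash
python3 steer.py '[[0,0,0,0.0258,0.0042,0.0267,0.05],[0,0,0,0.0258,0.0042,0.0267,0.05],[0,0,0,0.0258,0.0042,0.0267,0.05],[0,0,0,0,0,0,0.05]]'
python3 - <<'E'
from h import *
c=shot("wrist","w1");print(np.round(c["cam_to_world"],3).tolist(),c["fx"]);print("knob top pred",proj(c,[.5168,.068,.078]),"tcp",proj(c,ctrl.observe()["position"]))
T=shot("top")
E
```

```text
time: 2.53
position: [0.5154, 0.0708, 0.1463]
orientation: [[0.244, 0.97, -0.006], [0.97, -0.244, 0.001], [-0.0, -0.006, -1.0]]
ft_force: [-0.9, -1.2, -0.5]
grip_width: 0.0501
finger_force: 0.0
[[0.97, -0.23, -0.077, 0.535], [-0.243, -0.927, -0.285, 0.143], [-0.006, 0.295, -0.955, 0.288], [0.0, 0.0, 0.0, 1.0]] 330.36002813490893
knob top pred [277.4791201  236.14103405] tcp [273.93621179 286.1219307 ]
```

View pics/w1.png

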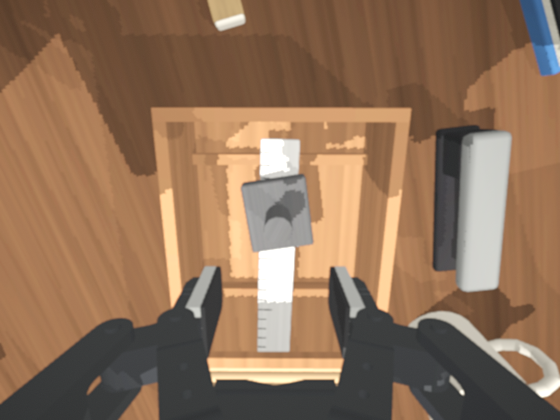

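The wrist view shows the slab at about (242,184), (302,175), (312,242), (254,251), with the knob at about (278,225). The fingers are on either side.

```bash
python3 - <<'E'
from h import *
c=shot("wrist")
P=np.array([ray(c,p,.044)[:2] for p in [(242,184),(302,175),(312,242),(254,251)]]);print(P.mean(0),[np.linalg.norm(P[i]-P[i-1]).round(4) for i in range(4)],[np.degrees(np.arctan2(*(P[i]-P[i-1])[::-1])).round(1) for i in range(4)])
g=cv2.cvtColor(c["color"],cv2.COLOR_BGR2GRAY)[170:260:3,278];print(g)
print(ray(c,(278,228),.078))
B=np.array([ray(c,p,.08)[:2] for p in [(152,108),(411,108)]]);print("open-end rim corners",B,np.linalg.norm(B[0]-B[1]))
R=np.array([[ .245,-.9695],[.9695,.245]]);print("expected",(np.array([.4964,-.017])+(R@np.array([[.168,.168],[.078,-.078]])).T))
rb=np.array([ray(c,p,.028)[:2] for p in [(261,139),(300,139),(257,350),(290,350)]]);m=rb.reshape(2,2,2).mean(1);print("ruler",m,np.degrees(np.arctan2(*(m[0]-m[1])[::-1])))
E
python3 to.py 0.5168 0.068 0.15
```

```text
[0.51877757 0.06969764] [np.float64(0.0556), np.float64(0.046), np.float64(0.0549), np.float64(0.0474)] [np.float64(84.3), np.float64(-5.5), np.float64(-94.3), np.float64(175.5)]
[212 146 121 158 159 159 160 160 135 116  97  89  88  87 121 161 162 163
 162 160 161 161 159 157 159 255 255 255 255 255]
[0.51894686 0.06980305 0.078     ]
open-end rim corners [[0.46329817 0.16395917]
 [0.61600204 0.12561927]] 0.15744338748110037
expected [[0.461939 0.164986]
 [0.613181 0.126766]]
ruler [[ 0.53462841  0.1236105 ]
 [ 0.48137188 -0.06518707]] 74.24715779951741
tool-axes shift [0.0002 0.0002 0.0012] yaw of tool x 1.3234 q [ 0.13  0.21 -0.37  0.99 -0.    1.95] t 2.6833
```

```bash
python3 steer.py '[[0,0,0,0.0013,0.0009,0.034,0.05],[0,0,0,0,0,0.034,0.05],[0,0,0,0,0,0.0335,0.05],[0,0,0,0,0,0,0.05],[0,0,0,0,0,0,0.0]]'
python3 steer.py '[[0,0,0,0,0,0,0.0],[0,0,0,0,0,0,0.0],[0,0,0,0,0,0,0.0],[0,0,0,0,0,0,0.0]]'
```

```text
time: 3.1
position: [0.5171, 0.068, 0.0499]
orientation: [[0.246, 0.969, -0.002], [0.969, -0.246, -0.001], [-0.001, -0.002, -1.0]]
ft_force: [0.5, -0.3, 0.6]
grip_width: 0.0391
finger_force: 0.0
time: 3.43
position: [0.5198, 0.0689, 0.0524]
orientation: [[0.245, 0.97, 0.004], [0.97, -0.245, 0.0], [0.001, 0.004, -1.0]]
ft_force: [-3.2, -1.0, 7.6]
grip_width: 0.0181
finger_force: 58.5
```

```bash
python3 steer.py '[[0,0,0,0,0,-0.02,0.0],[0,0,0,0,0,-0.035,0.0],[0,0,0,0,0,-0.035,0.0],[0,0,0,0,0,-0.03,0.0],[0,0,0,0,0,0,0]]'
python3 steer.py '[[0,0,0,0,0,0,0],[0,0,0,0,0,0,0]]'
python3 - <<'E'
from h import *
shot("top","t2");c=shot("scene","s2")
a=cv2.resize(c["color"][130:285,225:415],None,fx=3.8,fy=3.8,interpolation=cv2.INTER_CUBIC);cv2.imwrite("pics/s2c.png",a)
E
python3 to.py 0.4775 -0.100 0.17
```

```text
time: 3.85
position: [0.5228, 0.0695, 0.1777]
orientation: [[0.245, 0.97, 0.012], [0.97, -0.245, 0.002], [0.004, 0.011, -1.0]]
ft_force: [1.5, -0.1, -2.6]
grip_width: 0.0182
finger_force: 59.5
time: 4.02
position: [0.5179, 0.0688, 0.1697]
orientation: [[0.245, 0.97, 0.0], [0.97, -0.245, -0.0], [0.0, 0.0, -1.0]]
ft_force: [0.2, 0.5, -4.1]
grip_width: 0.0182
finger_force: 59.5
tool-axes shift [-0.1732  0.0031 -0.0016] yaw of tool x 1.3238 q [ 0.13  0.2  -0.34  1.03 -0.    1.95] t 4.1167
```

View pics/s2c.png

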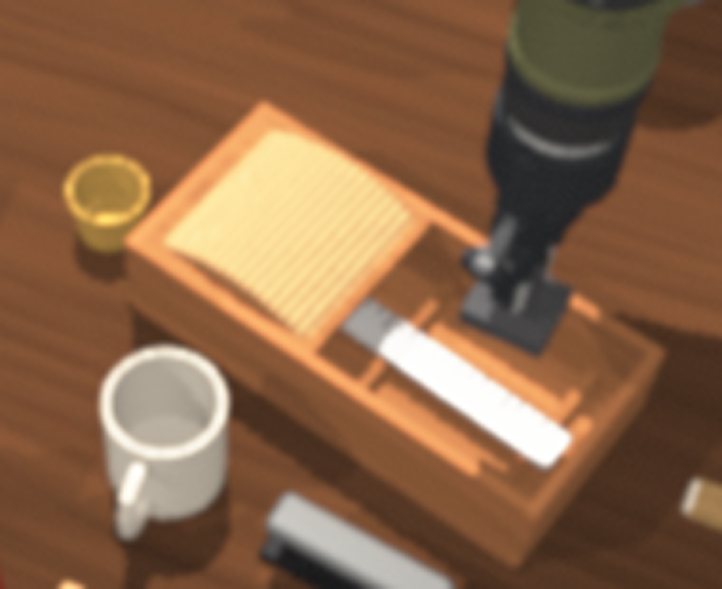

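The weight hangs upright in the grip, the ruler stays in the box, and the mug and stapler are undisturbed. Next I carry it to the crown.

```bash
python3 steer.py '[[0,0,0,-0.025,0.0006,0,0],[0,0,0,-0.04,0.0006,0,0],[0,0,0,-0.04,0.0006,0,0],[0,0,0,-0.04,0.0006,0,0],[0,0,0,-0.028,0.0006,0,0]]'
python3 steer.py '[[0,0,0,0,0,0,0],[0,0,0,0,0,0,0],[0,0,0,0,0,0.02,0],[0,0,0,0,0,0.015,0],[0,0,0,0,0,0,0]]'
python3 steer.py '[[0,0,0,0,0,0,0],[0,0,0,0,0,0,0]]'
python3 - <<'E'
from h import *
c=shot("top");d=shot("scene");o=[]
for n,k,ob in(("t",c,(215,200)),("s",d,(235,140))):
    u,v=ob;o.append(cv2.resize(k["color"][v:v+110,u:u+110],(396,396),interpolation=cv2.INTER_CUBIC))
cv2.imwrite("pics/p3.png",np.hstack(o))
E
python3 to.py 0.4775 -0.100 0.1225
```

```text
time: 4.53
position: [0.4764, -0.1018, 0.168]
orientation: [[0.245, 0.969, -0.003], [0.969, -0.245, -0.001], [-0.001, -0.003, -1.0]]
ft_force: [-0.1, 0.4, -3.9]
grip_width: 0.0179
finger_force: 59.4
time: 4.95
position: [0.4761, -0.0981, 0.1311]
orientation: [[0.243, 0.97, -0.006], [0.97, -0.243, 0.002], [0.0, -0.006, -1.0]]
ft_force: [-0.8, -0.6, -2.9]
grip_width: 0.0182
finger_force: 59.2
time: 5.12
position: [0.4789, -0.0989, 0.1349]
orientation: [[0.243, 0.97, -0.0], [0.97, -0.243, 0.0], [0.0, -0.0, -1.0]]
ft_force: [-0.1, -0.4, -3.0]
grip_width: 0.0178
finger_force: 59.2
tool-axes shift [-0.0012 -0.0018  0.013 ] yaw of tool x 1.3246 q [-0.2   0.17 -0.46  0.94  0.    1.61] t 5.2167
```

View pics/p3.png

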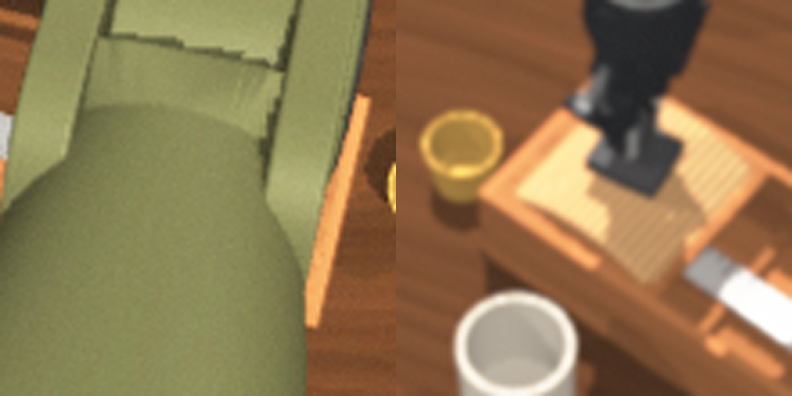

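The scene crop shows the paperweight level, about 12 mm over the arch. The arm hides the top view. I'll lower it gently.

```bash
python3 steer.py '[[0,0,0,-0.001,-0.0015,0.005,0],[0,0,0,0,0,0.003,0],[0,0,0,0,0,0.001,0],[0,0,0,0,0,0,0],[0,0,0,0,0,0,0]]'
python3 steer.py '[[0,0,0,0,0,0.001,0],[0,0,0,0,0,0.001,0],[0,0,0,0,0,0,0],[0,0,0,0,0,0,0]]'
python3 steer.py '[[0,0,0,0,0,0.001,0],[0,0,0,0,0,0.001,0],[0,0,0,0,0,0,0],[0,0,0,0,0,0,0]]'
```

```text
time: 5.63
position: [0.4769, -0.1002, 0.1256]
orientation: [[0.245, 0.97, -0.0], [0.97, -0.245, 0.0], [-0.0, -0.0, -1.0]]
ft_force: [0.7, -0.7, -3.5]
grip_width: 0.0182
finger_force: 59.2
time: 5.97
position: [0.477, -0.1001, 0.1237]
orientation: [[0.245, 0.97, -0.0], [0.97, -0.245, 0.0], [0.0, -0.0, -1.0]]
ft_force: [0.6, -0.1, -2.8]
grip_width: 0.018
finger_force: 59.2
time: 6.3
position: [0.4772, -0.1002, 0.1225]
orientation: [[0.244, 0.97, 0.001], [0.97, -0.244, -0.0], [0.0, 0.001, -1.0]]
ft_force: [-3.7, 0.7, 6.2]
grip_width: 0.0182
finger_force: 60.5
```

```bash
python3 steer.py '[[0,0,0,0,0,0,0.02],[0,0,0,0,0,0,0.022],[0,0,0,0,0,0,0.026],[0,0,0,0,0,0,0.034],[0,0,0,0,0,0,0.045]]'
python3 steer.py '[[0,0,0,0,0,-0.01,0.05],[0,0,0,0,0,-0.02,0.05],[0,0,0,0,0,-0.03,0.05],[0,0,0,0,0,-0.03,0.05],[0,0,0,0,0,0,0.05]]'
python3 - <<'E'
from h import *
d=shot("scene");w=shot("wrist")
cv2.imwrite("pics/p4.png",np.hstack([cv2.resize(d["color"][140:250,235:345],(380,380),interpolation=cv2.INTER_CUBIC),cv2.resize(w["color"],(400,300))[:, :].copy() if 0 else cv2.copyMakeBorder(cv2.resize(w["color"],(400,300)),0,80,0,0,cv2.BORDER_CONSTANT)]))
E
```

```text
time: 6.72
position: [0.4773, -0.1002, 0.1217]
orientation: [[0.244, 0.97, 0.0], [0.97, -0.244, -0.0], [0.0, 0.0, -1.0]]
ft_force: [-0.2, -0.2, -0.6]
grip_width: 0.0443
finger_force: 0.0
time: 7.13
position: [0.4804, -0.1008, 0.2181]
orientation: [[0.244, 0.97, 0.009], [0.97, -0.244, -0.002], [0.0, 0.009, -1.0]]
ft_force: [0.8, -0.7, -0.1]
grip_width: 0.0499
finger_force: 0.0
```

View pics/p4.png

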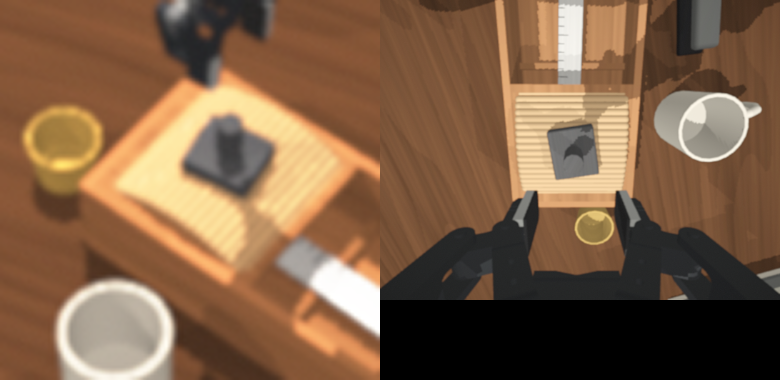

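The weight stands upright on the crown, released. Next, the ruler.

```bash
python3 steer.py '[[0,0,0.028,0.04,0,0,0.06],[0,0,0,0.04,0,0,0.06],[0,0,0,0.04,0,0,0.06],[0,0,0,0.04,0,0,0.06],[0,0,0,0,0,0,0.06]]'
python3 steer.py '[[0,0,0,0,0,0,0.06],[0,0,0,0,0,0,0.06]]'
python3 to.py 0.517 0.065 0.0125
python3 - <<'E'
from h import *
w=shot("wrist");cv2.imwrite("pics/w5.png",w["color"])
m=cv2.inRange(w["color"],(0,0,0),(70,70,70))
d=shot("scene")
# ruler: bright grey/white pixels in wrist view, edges per row
g=w["color"].astype(int);sat=g.max(2)-g.min(2)
for v in range(60,400,40):
    r=np.where((sat[v,150:420]<25)&(g[v,150:420].min(1)>110))[0]+150
    if len(r)>5: print(v,r.min(),r.max(),ray(w,((r.min()+r.max())/2,v),.028)[:2].round(4))
E
```

```text
time: 7.65
position: [0.5202, 0.0599, 0.2105]
orientation: [[0.266, 0.964, -0.001], [0.964, -0.266, 0.003], [0.003, -0.001, -1.0]]
ft_force: [0.3, -0.8, 0.6]
grip_width: 0.0601
finger_force: 0.0
time: 7.82
position: [0.5185, 0.0541, 0.2106]
orientation: [[0.271, 0.963, -0.002], [0.963, -0.271, -0.001], [-0.001, -0.002, -1.0]]
ft_force: [-1.0, 0.5, 0.5]
grip_width: 0.0601
finger_force: 0.0
tool-axes shift [ 0.0104 -0.004   0.1981] yaw of tool x 1.2967 q [ 0.1   0.18 -0.27  1.13 -0.    1.95] t 7.8167
140 254 419 [0.59   0.0894]
180 255 419 [0.5821 0.0514]
220 256 284 [0.5067 0.0293]
260 256 283 [ 0.4939 -0.0137]
300 175 419 [ 0.51   -0.0686]
380 257 269 [ 0.4428 -0.1639]
```

```bash
python3 steer.py '[[0,0,0,0.0104,-0.004,0.035,0.06],[0,0,0,0,0,0.04,0.06],[0,0,0,0,0,0.04,0.06],[0,0,0,0,0,0.04,0.06],[0,0,0,0,0,0.02,0.06]]'
python3 steer.py '[[0,0,0,0,0,0.01,0.06],[0,0,0,0,0,0.005,0.06],[0,0,0,0,0,0.0,0.06],[0,0,0,0,0,0,0.06]]'
python3 to.py 0.5168 0.065 0.0125
```

```text
time: 8.33
position: [0.515, 0.0634, 0.0325]
orientation: [[0.274, 0.962, -0.005], [0.962, -0.274, -0.001], [-0.002, -0.005, -1.0]]
ft_force: [-0.3, -0.9, -0.4]
grip_width: 0.0598
finger_force: 0.0
time: 8.67
position: [0.5196, 0.0649, 0.023]
orientation: [[0.272, 0.962, 0.002], [0.962, -0.272, 0.0], [0.001, 0.002, -1.0]]
ft_force: [1.4, 0.3, 0.6]
grip_width: 0.0601
finger_force: 0.0
tool-axes shift [-0.0007 -0.0028  0.0105] yaw of tool x 1.2949 q [ 0.12  0.35 -0.51  0.7  -0.    1.97] t 8.6667
```

```bash
python3 steer.py '[[0,0,0,0,-0.001,0.006,0.06],[0,0,0,0,0,0.0035,0.06],[0,0,0,0,0,0,0.05],[0,0,0,0,0,0,0.04]]'
python3 steer.py '[[0,0,0,0,0,0,0.03],[0,0,0,0,0,0,0.02],[0,0,0,0,0,0,0.01],[0,0,0,0,0,0,0.0],[0,0,0,0,0,0,0]]'
python3 to.py 0.5168 0.065 0.0125
```

```text
time: 9.0
position: [0.5175, 0.0656, 0.0125]
orientation: [[0.271, 0.962, 0.0], [0.962, -0.271, 0.0], [0.0, 0.0, -1.0]]
ft_force: [-0.4, 0.1, 0.3]
grip_width: 0.0405
finger_force: 0.0
time: 9.42
position: [0.5176, 0.0656, 0.0128]
orientation: [[0.272, 0.962, 0.0], [0.962, -0.272, 0.0], [0.0, 0.0, -1.0]]
ft_force: [-2.4, -0.2, 6.4]
grip_width: 0.0282
finger_force: 59.2
tool-axes shift [-0.0008 -0.0006  0.0003] yaw of tool x 1.2957 q [ 0.13  0.36 -0.53  0.68  0.    1.97] t 9.4167
```

Ruler gripped (28 mm opening reading, 59 N). Now I'll tilt it 15° about its covered end, turning +y of the tool with a matching lift.

```bash
python3 steer.py '[[0,0,0,0,0,-0.0015,0],[0,0.0524,0,0.0003,0,-0.0125,0],[0,0.0524,0,0.0003,0,-0.0125,0],[0,0,0,0,0,0,0]]'
python3 steer.py '[[0,0.0524,0,0.0003,0,-0.0125,0],[0,0.0524,0,0.0003,0,-0.0125,0],[0,0.0524,0,0.0003,0,-0.0125,0],[0,0,0,0,0,0,0],[0,0,0,0,0,0,0]]'
python3 - <<'E'
from h import *
d=shot("scene");s=ctrl.observe();R=s["orientation"];p=s["position"]
for n,x in(("front",.061),("back",-.239)): print(n,(p+R@[x,0,-.0122]).round(4),proj(d,p+R@[x,0,-.0122]).round(1))
cv2.imwrite("pics/s6.png",cv2.resize(d["color"][130:285,225:425],None,fx=3.8,fy=3.8,interpolation=cv2.INTER_CUBIC))
E
```

```text
time: 9.75
position: [0.5183, 0.0645, 0.0402]
orientation: [[0.271, 0.962, 0.031], [0.957, -0.273, 0.102], [0.106, 0.002, -0.994]]
ft_force: [0.5, -0.5, -0.8]
grip_width: 0.0283
finger_force: 59.3
time: 10.17
position: [0.5163, 0.06, 0.0756]
orientation: [[0.264, 0.962, 0.071], [0.93, -0.273, 0.247], [0.257, 0.0, -0.966]]
ft_force: [-0.3, -0.0, -0.8]
grip_width: 0.0285
finger_force: 59.3
front [0.5312 0.1142 0.1027] [373.2 231.9]
back [ 0.4523 -0.1648  0.0256] [281.9 187.3]
```

View pics/s6.png

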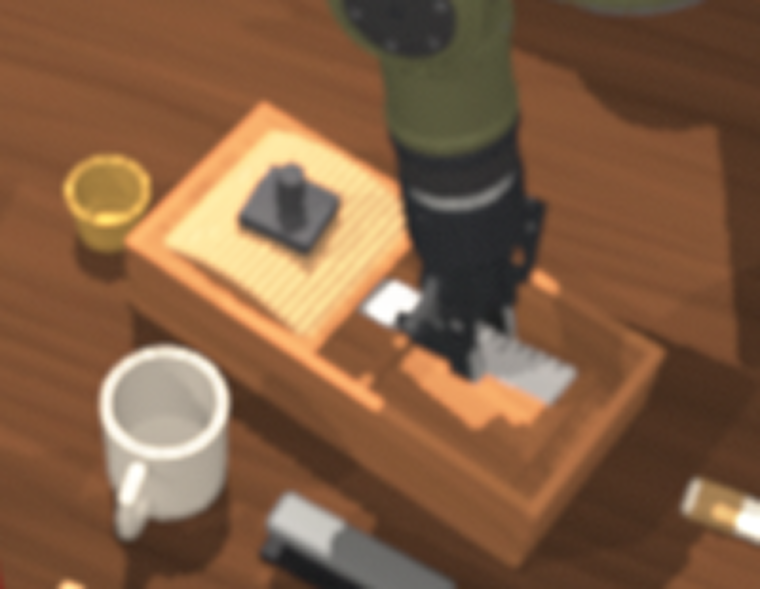

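The ruler front shows at (562,387) in the crop, exactly as the tilted pose predicts. The back end is clear under the cover and the weight is still balanced. Drawing it out along its length now.

```bash
python3 steer.py '[[0,0,0,0.015,0,0,0],[0,0,0,0.025,0,0,0],[0,0,0,0.03,0,0,0],[0,0,0,0.03,0,0,0],[0,0,0,0.03,0,0,0]]'
python3 steer.py '[[0,0,0,0.025,0,0,0],[0,0,0,0.015,0,0,0],[0,0,0,0,0,0,0],[0,0,0,0,0,0,0]]'
python3 - <<'E'
from h import *
s=ctrl.observe();R=s["orientation"];p=s["position"]
for n,x in(("front",.061),("back",-.239)):
    w=p+R@[x,0,-.0122];print(n,w.round(4),"box x",((w[:2]-[.4975,-.0175])@[.245,.9695]).round(4))
print("up in tool axes",(R.T@[0,0,1]).round(3),s["q"].round(2))
E
```

```text
time: 10.63
position: [0.5497, 0.1834, 0.1086]
orientation: [[0.262, 0.963, 0.069], [0.93, -0.271, 0.248], [0.257, -0.001, -0.966]]
ft_force: [0.8, -0.1, -1.9]
grip_width: 0.0287
finger_force: 59.3
time: 10.97
position: [0.56, 0.2193, 0.1189]
orientation: [[0.261, 0.963, 0.069], [0.931, -0.27, 0.248], [0.257, -0.001, -0.966]]
ft_force: [-0.3, -0.4, -1.6]
grip_width: 0.0281
finger_force: 59.3
front [0.575  0.273  0.1464] box x 0.3006
back [ 0.4968 -0.0062  0.0692] box x 0.0108
up in tool axes [ 0.257 -0.001 -0.966] [ 0.25  0.28 -0.39  0.77  0.23  2.11]
```

Clear of the cover (edge at -13 mm, back end at +11 mm). Raise it straight up by about 12 cm and check.

```bash
python3 steer.py '[[0,0,0,0.005,0,-0.0193,0],[0,0,0,0.0077,0,-0.029,0],[0,0,0,0.0077,0,-0.029,0],[0,0,0,0.0077,0,-0.029,0],[0,0,0,0.005,0,-0.0193,0]]'
python3 steer.py '[[0,0,0,0,0,0,0],[0,0,0,0,0,0,0],[0,0,0,0,0,0,0],[0,0,0,0,0,0,0],[0,0,0,0,0,0,0]]'
python3 - <<'E'
from h import *
s=ctrl.observe();R=s["orientation"];p=s["position"]
for n,x in(("front",.061),("back",-.239)): print(n,(p+R@[x,0,-.0122]).round(4))
d=shot("scene");cv2.imwrite("pics/s7.png",d["color"])
print(proj(d,p+R@[.061,0,-.0122]),proj(d,p+R@[-.239,0,-.0122]))
E
```

```text
time: 11.38
position: [0.5606, 0.2167, 0.2517]
orientation: [[0.264, 0.962, 0.072], [0.929, -0.273, 0.248], [0.259, 0.001, -0.966]]
ft_force: [0.2, 0.2, -0.2]
grip_width: 0.0282
finger_force: 59.4
time: 11.8
position: [0.5594, 0.2175, 0.2478]
orientation: [[0.263, 0.962, 0.067], [0.93, -0.272, 0.248], [0.257, -0.003, -0.966]]
ft_force: [0.4, 0.1, -0.6]
grip_width: 0.028
finger_force: 59.4
front [0.5747 0.2712 0.2752]
back [ 0.4956 -0.0077  0.1981]
[456.85059424 234.13081871] [335.43687795 180.80665378]
```

View pics/s7.png

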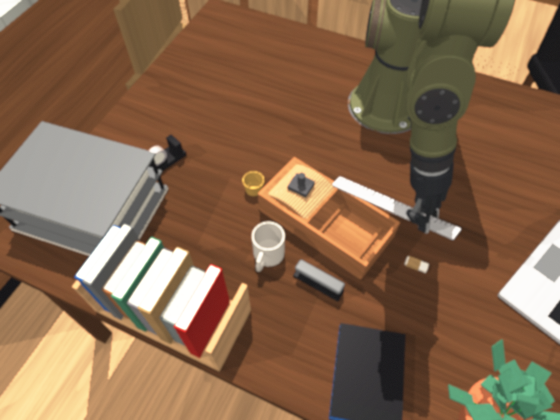

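The ruler is held high, from (335,181) to (457,234) as predicted. The weight is upright on the arch at (301,184), and all bystanders are where they were. Handing in.

```bash
python3 -c "
from cell import ctrl, camrig
print(ctrl.job_done())"
```

```text
the job is handed in; nothing more can be done
None
```

The job is handed in: the ruler is held well clear above the box (ends at about 198 and 275 mm), the paperweight stands on the crown, and the bystanders are unmoved in the last picture; no verdict was returned.

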